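# Half-turn the bayonet lid on the vanity jar and hold it

## Task

Put the lid with the two ears into the jar through the gaps in its rim, then turn it clockwise until its grip bar lines up with the two halfway beads on the rim, without reaching the lock catch. Finish while still holding the lid by its bar there, ears under the rim, so that my flatmate can check the fit before it is locked. Leave the plain lid, comb, cuticle pusher and organiser where they are.

Things in the scene. Friction and masses are not known exactly. Their poses are not given: they have to be found in the camera images.
- lid_center (a point): Centre of the loose wooden bayonet lid (about 90 g), 20.5 mm above its underside; z up. Disc 62 mm across, 9 mm thick. Two ears at +x and -x at the very bottom: 76 mm tip to tip, 14 mm wide, 4 mm thick. On top a grip bar along the same x axis: 44 mm long, 12 mm wide (along y), from 9 to 41 mm above the underside. A half turn about z gives the same lid.
- jar_seat (a point): Middle of the ledge, 60 mm above the vanity top, on which the lid's underside rests inside the beige ceramic jar. Axes as the jar's (z up). Seated, the lid's centre is 20.5 mm above this point, with 3 mm of up and down play under the flange and about 2 mm sideways. From the gaps the lid turns only clockwise seen from above.
- jar: The jar: 92 mm across, 71 mm high, stuck fast, cannot move or turn; origin at the centre of its underside. Above the ledge is a round collar, 81 mm inside. At its top an in-turned flange (opening 67 mm across, 67 to 71 mm above the vanity) has two gaps for the ears, at least 18 mm wide, centred on the jar's +x and -x axes.
- halfmark: The pair of halfway beads (6 mm dark balls half sunk in the top of the jar's rim, 42 mm either side of the jar's axis). Origin on the jar's axis, 71 mm above the vanity; its x axis runs through both beads and is the jar's x axis turned 50 degrees clockwise seen from above. Either end of the lid's bar may point at either bead.
- catch0 (a joint): One of two sprung lock catch balls in the jar's collar: 0 is out, grows to about 0.002 m as an ear pushes it outward. The ears meet the balls about 65 degrees clockwise of the gaps; the lock is at about 100 degrees, marked by two short dark bars on the rim. It must stay out.
- catch1 (a joint): The other lock catch ball, opposite; the same values. It must stay out too.
- lid: The same bayonet lid; origin at the centre of its underside, axes as above.
- plain_lid: Bystander: plain round wooden lid without ears, 68 mm across, with a round knob, 30 mm high; origin at the centre of its underside.
- comb: Bystander: black plastic comb, 180 x 32 mm, 5 mm thick, long along its x; origin in the middle of its underside.
- pusher: Bystander: stainless steel cuticle pusher, 120 mm long along its x, 9 mm wide, 5 mm thick; origin in the middle of its underside.
- organiser: Bystander: empty clear acrylic organiser, 100 (x) x 200 (y) x 75 mm high; origin at the centre of its underside.
Not all that is in view belongs to the job. Leave any blue look-alike of the lid alone.

How it is judged:
On the way, in this order (a step that is already met when the one before it is completed fails the run):
1. the lid is lifted clear of the vanity in the gripper (height (world z) of lid_center above 0.06 m and contact force between the fingers and lid above 1 N), for 0.1 s.
2. the lid sits down in the jar, its ears through the gaps (z of lid_center in the frame of jar_seat between 0.017 and 0.0245 m and horizontal distance between lid_center and jar_seat below 0.004 m and angle between lid_center's own z axis and vertical below 0.08 rad and angle between the x axis of lid_center and the x axis of jar_seat, either way round below 0.4 rad), for 0.1 s.
At the end, for the whole second after the job is handed in: Lid seated in the jar, ears under the flange (centre 17 to 24.5 mm above the ledge, within 4 mm of the axis, tilt under 0.08 rad), bar within 9 degrees of the halfway beads, still, catches not pushed in, gripped with over 2 N; bystanders within 30 mm of their start (z of lid_center in the frame of jar_seat between 0.017 and 0.0245 m and horizontal distance between lid_center and jar_seat below 0.004 m and angle between lid_center's own z axis and vertical below 0.08 rad and angle between the x axis of lid_center and the x axis of halfmark, either way round below 0.157 rad and contact force between the fingers and lid above 2 N and value of joint each of catch0, catch1 below 0.0008 m and linear speed of lid below 0.02 m/s and angular speed of lid below 0.15 rad/s and distance of each of plain_lid, comb, pusher, organiser from where it was at the start of the episode below 0.03 m); the arm keeps its last pose, push and grip.
It fails at once if the lid was turned into the lock catch (value of joint any of catch0, catch1 above 0.0012 m).
It fails at once if the plain lid was disturbed (moved over 30 mm) (distance of plain_lid from where it was at the start of the episode above 0.03 m).
It fails at once if the comb was disturbed (moved over 30 mm) (distance of comb from where it was at the start of the episode above 0.03 m).
It fails at once if the cuticle pusher was disturbed (moved over 30 mm) (distance of pusher from where it was at the start of the episode above 0.03 m).
It fails at once if the organiser was disturbed (moved over 30 mm) (distance of organiser from where it was at the start of the episode above 0.03 m).
It also fails if it takes over 43 s, if anything falls off the work surface, if the arm or the gripper's body presses on something with over 40 N, if the wrist force passes 120 N, or if a joint passes its speed limit or range.

## Robot

A 6-joint arm with a two-finger parallel gripper is mounted at the origin on the work surface. World frame = base frame: x ahead of the robot, y to its left, z up, the work surface at z = 0. Lengths are in m, angles in rad, forces in N, time in s.
With the tool pointing down it reaches from about 0.35 to 0.775 m from the base axis. Payload 5.5 kg.
Tool frame: the origin (TCP) lies where the fingers leave the gripper's body, on its centre line; the fingertips stand 73 mm ahead of it and the grasp point (between the pads) lies 54 mm ahead of it; z points along the fingers, y is the direction in which the jaws open and shut (so a half turn about z gives the same grasp; the last joint's range is limited). The gripper opens to 85 mm and grips with 20 to 120 N. Pads are 22 mm wide; open, the fingers measure 114 mm over their backs; the gripper's body (76 mm by 85 mm) begins 54 mm behind the grasp point. The pads swing forward as they close: fully open they stand 13 mm farther back than shut.
Start: joints at [-1.439, 0.313, 0.046, 1.304, 0, 1.431], TCP at [0.154, -0.554, 0.304] pointing down, gripper open.
Joint ranges: [-2.76, 2.76], [-0.86, 1.69], [-1.03, 1.26], [-2.2, 2.34], [-1.47, 1.5], [-3.14, 3.14]. Speed limits (rad/s): [2.57, 2.57, 3.14, 3.14, 3.14, 3.14].

## Interface

Orientations are given as a unit quaternion [w, x, y, z].
In Python, from workcell import env, read_camera, job, cut_out gives the robot as it stands.
- The arm moves only by the tool servo_tool, never from a script. Its argument "deltas" is a list of rows, each an object of numbers: "dx", "dy", "dz": the shift along the world's x, y, z in mm; "rx", "ry", "rz": the turn, a rotation vector about the world's x, y, z in rad; "fingers": the closure, from -1 (fully open) to 1 (shut). A call has 1 to 8 rows; each row shifts and turns the commanded pose from where the row before left it; what a row does not reach is not made up. A row lasts 1/10 s, in which the tool goes at most 50 mm and 8.59 degrees, less where a joint would pass 70% of its speed; a pose out of reach is approached as far as the arm can. A call is refused whole if a number of a shift passes 50 or a number of a turn 0.15, either way. A call with a gripper value outside its range is refused whole. The fingers move at their own pace and stop on an object; "newtons" is the grip in N (left out, the last holds). Time passes only in rows, so rows that do not move let the fingers close. It gives the time, the measured TCP pose, the force and the opening at its end, in the units of the state.
- env.get_state(): the state, without advancing time (a new reading comes with each control period).
- read_camera(name): name is "scene" or "side" or "wrist"; returns a dict with "img" (384x512x3 uint8, red, green, blue), "intrinsics" (3x3 intrinsics, pixels), "k1" (the pictures are not rectified: a ray, as slopes to the right and down, at radius r is drawn at 1 + k1 r^2 times it, then the intrinsics apply), "extrinsics" (4x4, takes a point from camera to world coordinates); the wrist camera has in their place "hand_eye" (4x4, takes a point from camera to tool coordinates, whose origin is the TCP and whose axes are the flange's). Camera axes: x right, y down, z forward; pixel columns grow to the right and rows downward; lengths in m; the calibration is good to about 2 mm. A picture is of the moment at which its call begins: read the wrist's pose just before it. There is no depth.
- job.hand_in(): hands the job in, once; it reports no verdict.
Trained networks look in the newest picture that a camera, given by its name, has taken for a name from the list of things; names that differ only in an ending like _2 or _b are one class to them, and where a whole thing is asked for, a point or a joint stands for the part that bears it (a point fixed in the world has none). Each returns a list of dicts, best first, with "confidence" (0 to 1); they miss things now and then, are a little off and sometimes report something else, mostly with a low value. They report only what shows in the picture. A call takes as long as a camera call. They do not tell look-alikes from the thing itself.
- cut_out(target, camera): "region" (384x512 bool, what is visible of it) and "extent" ([left, top, right, bottom] in pixels, round what is visible of it).
The state is a dict: "clock": time; "joint_pos": joint angles; "qvel": joint speeds; "tau": joint torques, N m; "tcp_pos": TCP position; "orientation": TCP orientation; "wrist_force": force on the tool from outside, world axes, zero at the start; "ft_torque": the same for the moment, N m; "finger_gap": finger opening in m.
Only numpy, scipy, OpenCV 4.12 (cv2) and the standard library are available. Lean on these libraries where they do the work, as an engineer would, in place of code of your own. Each camera call takes 0.05 s, during which the arm holds its last target. There are 200 camera calls.

## Working session

There is one attempt and no reset: what is moved stays moved. The work goes in short steps, Python scripts to look and compute and a tool call to move; the robot and the scene stay as the last step left them, time stands still between calls to the robot, and variables do not carry over. Pictures are saved under pics/ and viewed, about 8 in all and at most 12, crops included, and the job is handed in when it is done.

Besides the shell and the picture viewer there is one more tool, called after "Request:" by a JSON object that holds its "method" and its "body". servo_tool: Moves the arm, as the interface text tells. Its arguments: {"type":"object","properties":{"deltas":{"type":"array"},"newtons":{"type":"number"}},"required":["deltas"]}

```bash
mkdir -p pics; cat > h.py <<'E'
import numpy as np, cv2
from workcell import env, read_camera, job, cut_out
from scipy.spatial.transform import Rotation as R
def cam(name):
    s=env.get_state(); c=read_camera(name)
    if 'extrinsics' in c: T=np.array(c['extrinsics'])
    else:
        q=s['orientation']; W=np.eye(4); W[:3,:3]=R.from_quat([q[1],q[2],q[3],q[0]]).as_matrix(); W[:3,3]=s['tcp_pos']; T=W@np.array(c['hand_eye'])
    return c,T
def dist(c): return np.array([c['k1'],0,0,0,0],float)
def toplane(c,T,uv,z):
    K=np.array(c['intrinsics'],float)
    p=np.asarray(uv,float).reshape(-1,1,2)
    n=cv2.undistortPoints(p,K,dist(c),None,None,None).reshape(-1,2)
    d=np.c_[n,np.ones(len(n))]@T[:3,:3].T
    return T[:3,3]+d*((z-T[2,3])/d[:,2])[:,None]
def proj(c,T,P):
    i=np.linalg.inv(T); return cv2.projectPoints(np.asarray(P,float).reshape(-1,3),cv2.Rodrigues(i[:3,:3])[0],i[:3,3],np.array(c['intrinsics'],float),dist(c))[0].reshape(-1,2)
def save(n,im): cv2.imwrite('pics/'+n,cv2.cvtColor(np.ascontiguousarray(im),cv2.COLOR_RGB2BGR))
E
python3 - <<'E'
from h import *
ims=[]
for n in ['scene','side']:
    c,T=cam(n); ims.append(c['img']); print(n,np.round(T,3).tolist())
    for t in ['lid','jar','halfmark','plain_lid','organiser','comb','pusher']:
        for d in cut_out(t,n)[:3]:
            m=np.argwhere(d['region']); 
            uv=m.mean(0)[::-1]; print(t,round(d['confidence'],2),d['extent'],np.round(toplane(c,T,[uv],.02)[0],3))
save('a.png',cv2.resize(np.vstack(ims),(800,1200))[:600]);save('b.png',cv2.resize(ims[1],(800,600)))
print(env.get_state())
E
```

```text
scene [[0.638, 0.644, -0.422, 1.042], [0.77, -0.539, 0.342, -0.35], [-0.007, -0.543, -0.84, 0.93], [0.0, 0.0, 0.0, 1.0]]
lid 0.79 [315.3, 140.3, 331.6, 160.0] [0.596 0.294 0.02 ]
lid 0.76 [290.3, 121.7, 309.2, 137.4] [0.482 0.304 0.02 ]
jar 0.66 [194.3, 175.5, 226.4, 211.5] [ 0.501 -0.082  0.02 ]
plain_lid 0.78 [258.8, 161.9, 277.4, 183.1] [0.55  0.098 0.02 ]
plain_lid 0.62 [294.3, 120.1, 311.0, 136.5] [0.484 0.301 0.02 ]
organiser 0.86 [185.1, 234.4, 278.9, 325.2] [ 0.746 -0.182  0.02 ]
comb 0.9 [311.5, 177.9, 363.0, 222.3] [0.747 0.189 0.02 ]
pusher 0.63 [130.9, 246.8, 163.9, 269.6] [ 0.558 -0.323  0.02 ]
side [[0.988, -0.095, 0.123, 0.516], [-0.156, -0.65, 0.744, -0.56], [0.009, -0.754, -0.656, 0.591], [0.0, 0.0, 0.0, 1.0]]
lid 0.75 [226.9, 130.8, 252.7, 150.6] [0.587 0.284 0.02 ]
lid 0.57 [187.7, 138.7, 209.8, 158.3] [0.474 0.291 0.02 ]
jar 0.87 [196.7, 219.0, 243.7, 274.8] [ 0.514 -0.071  0.02 ]
plain_lid 0.62 [216.5, 182.0, 239.9, 202.3] [0.539 0.086 0.02 ]
plain_lid 0.57 [196.1, 218.6, 242.9, 273.5] [ 0.512 -0.071  0.02 ]
organiser 0.64 [309.0, 213.6, 403.5, 330.4] [ 0.761 -0.
[... 172 characters left out ...]
 0.542 -0.331  0.02 ]
{'clock': 0.8, 'joint_pos': array([-1.43861558e+00,  3.13175350e-01,  4.61013416e-02,  1.30363426e+00,
        8.29731029e-06,  1.43121643e+00]), 'qvel': array([-0.00012004,  0.0023798 , -0.00128608,  0.00092543,  0.00170755,
       -0.00068369]), 'tau': array([-1.78563896e-04, -4.80386567e+01,  2.98795742e+01, -1.89220550e-04,
       -1.93173250e-04, -5.71401433e-07]), 'tcp_pos': array([ 0.15435245, -0.55391679,  0.30393777]), 'orientation': array([4.40462115e-05, 9.90782463e-01, 1.35462573e-01, 3.98573063e-06]), 'wrist_force': array([-0.12890697, -0.53168737, -0.15465632]), 'ft_torque': array([ 0.0066316 , -0.02312937,  0.00153649]), 'finger_gap': 0.08535431554569498}
```

View pics/a.png

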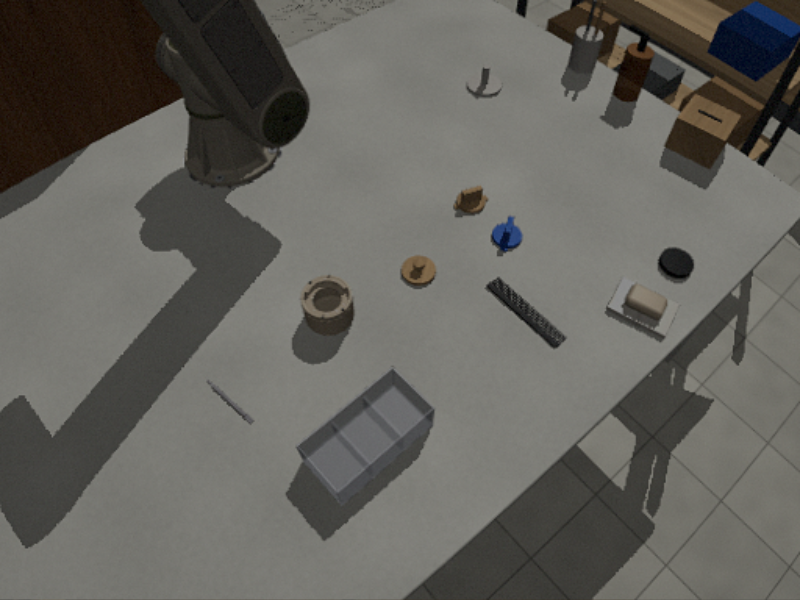

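View pics/b.png

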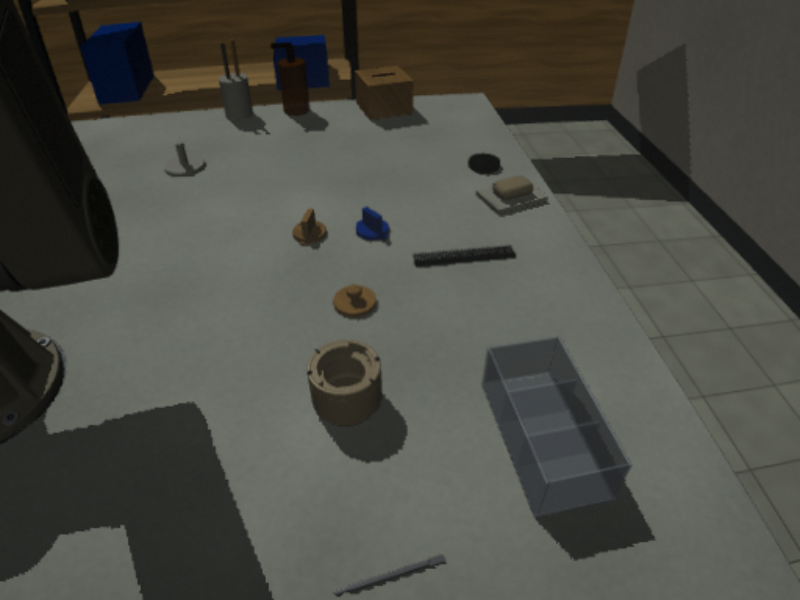

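Candidates for the lid in scene pixels: wooden with a bar (300,129), blue look-alike (324,150), plain wooden with a round knob (268,172). The wooden one with the flat bar and ears, near world (0.48, 0.295), fits the description. I'll confirm it from close by. First I'm moving over the jar, which is on the way.

Request:
{"method": "servo_tool", "body": {"deltas": [{"dx": 30, "dy": 40, "fingers": -1}, {"dx": 30, "dy": 40}, {"dx": 30, "dy": 40}, {"dx": 30, "dy": 40}, {"dx": 30, "dy": 40}, {"dx": 30, "dy": 40}, {"dx": 30, "dy": 40}, {"dx": 30, "dy": 40}]}}

```text
invalid input at $.deltas[0]: expected keys dx, dy, dz, rx, ry, rz, fingers
```

Request:
{"method": "servo_tool", "body": {"deltas": [{"dx": 28, "dy": 40}, {"dx": 28, "dy": 40}, {"dx": 28, "dy": 40}, {"dx": 28, "dy": 38}, {}]}}

```text
invalid input at $.deltas[0]: expected keys dx, dy, dz, rx, ry, rz, fingers
```

```bash
python3 - <<'E'
from h import *
s=env.get_state(); print(s['clock'],s['tcp_pos'],s['orientation'],s['joint_pos'])
c,T=cam('wrist'); print(np.round(T,3).tolist()); save('c.png',cv2.resize(c['img'],(800,600))); np.savez('jar.npz',img=c['img'],T=T,K=c['intrinsics'],k1=c['k1'])
print(proj(c,T,[[.507,-.077,.071]]))
for d in cut_out('jar','wrist')[:2]: print(d['confidence'],d['extent'])
E
```

```text
0.8 [ 0.15435245 -0.55391679  0.30393777] [4.40462115e-05 9.90782463e-01 1.35462573e-01 3.98573063e-06] [-1.43861558e+00  3.13175350e-01  4.61013416e-02  1.30363426e+00
  8.29731029e-06  1.43121643e+00]
[[0.268, -0.93, -0.251, 0.219], [-0.963, -0.259, -0.069, -0.536], [-0.0, 0.26, -0.966, 0.374], [0.0, 0.0, 0.0, 1.0]]
[[-268.03473708 -478.41121551]]
```

View pics/c.png

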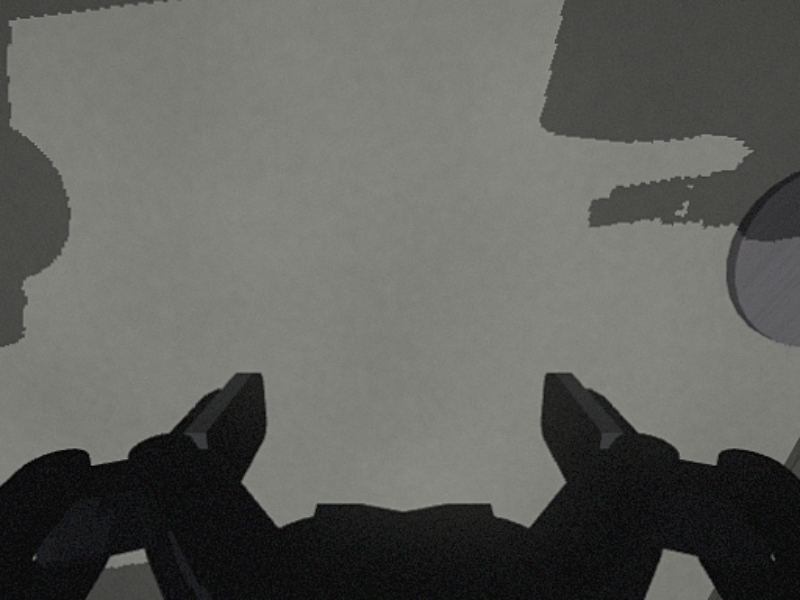

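The wrist camera looks just ahead of the fingers, and nothing relevant is in view yet. The moves were refused because every key is required, so I'm resending them in full.

Request:
{"method": "servo_tool", "body": {"deltas": [{"dx": 30, "dy": 40, "dz": 0, "rx": 0, "ry": 0, "rz": 0, "fingers": -1}, {"dx": 30, "dy": 40, "dz": 0, "rx": 0, "ry": 0, "rz": 0, "fingers": -1}, {"dx": 30, "dy": 40, "dz": 0, "rx": 0, "ry": 0, "rz": 0, "fingers": -1}, {"dx": 30, "dy": 40, "dz": 0, "rx": 0, "ry": 0, "rz": 0, "fingers": -1}, {"dx": 30, "dy": 40, "dz": 0, "rx": 0, "ry": 0, "rz": 0, "fingers": -1}, {"dx": 30, "dy": 40, "dz": 0, "rx": 0, "ry": 0, "rz": 0, "fingers": -1}, {"dx": 30, "dy": 40, "dz": 0, "rx": 0, "ry": 0, "rz": 0, "fingers": -1}, {"dx": 30, "dy": 40, "dz": 0, "rx": 0, "ry": 0, "rz": 0, "fingers": -1}]}}

```text
clock: 1.7
tcp_pos: [0.3952, -0.2322, 0.3043]
orientation: [0.0, 0.991, 0.135, 0.0]
wrist_force: [-0.3, -0.4, 0.2]
finger_gap: 0.0856
```

Request:
{"method": "servo_tool", "body": {"deltas": [{"dx": 28, "dy": 40, "dz": 0, "rx": 0, "ry": 0, "rz": 0, "fingers": -1}, {"dx": 28, "dy": 40, "dz": 0, "rx": 0, "ry": 0, "rz": 0, "fingers": -1}, {"dx": 28, "dy": 40, "dz": 0, "rx": 0, "ry": 0, "rz": 0, "fingers": -1}, {"dx": 28, "dy": 38, "dz": 0, "rx": 0, "ry": 0, "rz": 0, "fingers": -1}, {"dx": 0, "dy": 0, "dz": 0, "rx": 0, "ry": 0, "rz": 0, "fingers": -1}, {"dx": 0, "dy": 0, "dz": 0, "rx": 0, "ry": 0, "rz": 0, "fingers": -1}]}}

```text
clock: 2.3
tcp_pos: [0.5067, -0.0747, 0.3037]
orientation: [0.0, 0.991, 0.137, -0.0]
wrist_force: [-0.3, 0.2, -0.0]
finger_gap: 0.0852
```

```bash
python3 - <<'E'
from h import *
s=env.get_state(); print(s['clock'],s['tcp_pos'],s['orientation'],s['joint_pos'])
c,T=cam('wrist'); print(np.round(T,3).tolist()); np.savez('jar.npz',img=c['img'],T=T,K=c['intrinsics'],k1=c['k1'])
# rectified top view of plane z=.071, 5 px/mm
g=np.arange(-65,65,.25)/1000; X,Y=np.meshgrid(.505+g,-.077-g)   # x right, y up
p=proj(c,T,np.c_[X.ravel(),Y.ravel(),np.full(X.size,.071)]).astype(np.float32).reshape(*X.shape,2)
save('c2.png',cv2.convertScaleAbs(cv2.remap(c['img'],p[...,0],p[...,1],1),alpha=1.8)); save('c1.png',c['img'])
print(np.c_[X[0,0],Y[0,0]],X.shape)
for d in cut_out('jar','wrist')[:2]: print(d['confidence'],d['extent'])
E
```

```text
2.3 [ 0.50666489 -0.07473695  0.30370227] [ 9.83566601e-05  9.90568314e-01  1.37019391e-01 -3.03498709e-04] [-3.03102400e-01  1.91779701e-01 -1.14339356e-01  1.26514242e+00
 -4.36778706e-04  2.56358675e+00]
[[0.271, -0.929, -0.251, 0.571], [-0.962, -0.262, -0.07, -0.056], [-0.0, 0.261, -0.965, 0.374], [0.0, 0.0, 0.0, 1.0]]
[[ 0.44  -0.012]] (520, 520)
0.68 [227.3, 131.4, 316.1, 215.7]
```

View pics/c2.png

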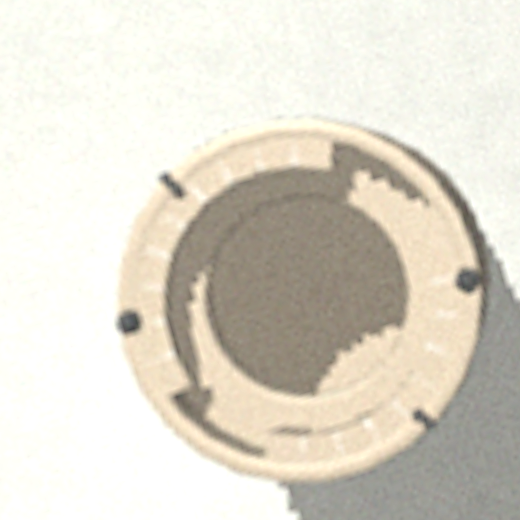

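Rectified view: beads at (129,322) and (468,279), 85 mm apart as expected (84). That puts the jar centre at about (0.515, -0.087) and the bead line at +7°. The gap at (385,172) lies at 56°, which agrees with 7 + 50 = 57°. Now to the lid.

Request:
{"method": "servo_tool", "body": {"deltas": [{"dx": -4, "dy": 46, "dz": 0, "rx": 0, "ry": 0, "rz": 0.1, "fingers": -1}, {"dx": -4, "dy": 46, "dz": 0, "rx": 0, "ry": 0, "rz": 0.1, "fingers": -1}, {"dx": -4, "dy": 46, "dz": 0, "rx": 0, "ry": 0, "rz": 0.1, "fingers": -1}, {"dx": -4, "dy": 46, "dz": 0, "rx": 0, "ry": 0, "rz": 0.1, "fingers": -1}, {"dx": -4, "dy": 46, "dz": 0, "rx": 0, "ry": 0, "rz": 0.1, "fingers": -1}, {"dx": -4, "dy": 46, "dz": 0, "rx": 0, "ry": 0, "rz": 0.1, "fingers": -1}, {"dx": -4, "dy": 46, "dz": 0, "rx": 0, "ry": 0, "rz": 0.1, "fingers": -1}, {"dx": 0, "dy": 46, "dz": 0, "rx": 0, "ry": 0, "rz": 0.1, "fingers": -1}]}}

```text
clock: 3.2
tcp_pos: [0.4782, 0.2919, 0.3044]
orientation: [0.0, 0.86, 0.511, 0.0]
wrist_force: [0.8, -0.4, -0.9]
finger_gap: 0.0854
```

Request:
{"method": "servo_tool", "body": {"deltas": [{"dx": 0, "dy": 0, "dz": -40, "rx": 0, "ry": 0, "rz": 0, "fingers": -1}, {"dx": 0, "dy": 0, "dz": 0, "rx": 0, "ry": 0, "rz": 0, "fingers": -1}, {"dx": 0, "dy": 0, "dz": 0, "rx": 0, "ry": 0, "rz": 0, "fingers": -1}]}}

```text
clock: 3.5
tcp_pos: [0.4781, 0.2903, 0.2637]
orientation: [0.0, 0.86, 0.51, -0.001]
wrist_force: [0.8, -0.4, 0.5]
finger_gap: 0.0853
```

```bash
python3 - <<'E'
from h import *
s=env.get_state(); print(s['clock'],s['tcp_pos'],s['orientation'],s['joint_pos'])
c,T=cam('wrist'); print(np.round(T,3).tolist())
g=np.arange(-65,65,.25)/1000; X,Y=np.meshgrid(.48+g,.297-g)
out=[]
for z in (.041,.004):
    p=proj(c,T,np.c_[X.ravel(),Y.ravel(),np.full(X.size,z)]).astype(np.float32).reshape(*X.shape,2)
    out.append(cv2.convertScaleAbs(cv2.remap(c['img'],p[...,0],p[...,1],1),alpha=1.8)[:,:400] if z>1 else cv2.convertScaleAbs(cv2.remap(c['img'],p[...,0],p[...,1],1),alpha=1.8))
v=np.hstack(out); save('d.png',cv2.resize(v,None,fx=.75,fy=.75)); print(X[0,0],Y[0,0],v.shape)
for d in cut_out('lid','wrist')[:2]: print(d['confidence'],d['extent'])
E
```

```text
3.5 [0.47807407 0.29034217 0.26365239] [ 1.26801517e-05  8.60425226e-01  5.09574870e-01 -1.37173138e-03] [ 4.02421163e-01  2.99257642e-01 -7.23860320e-02  1.20186881e+00
 -3.86959114e-04  2.47463198e+00]
[[0.877, -0.463, -0.127, 0.511], [-0.481, -0.846, -0.229, 0.349], [-0.002, 0.262, -0.965, 0.334], [0.0, 0.0, 0.0, 1.0]]
0.415 0.362 (520, 1040, 3)
0.68 [306.4, 87.1, 374.1, 143.9]
0.63 [215.5, 122.0, 271.5, 194.8]
```

View pics/d.png

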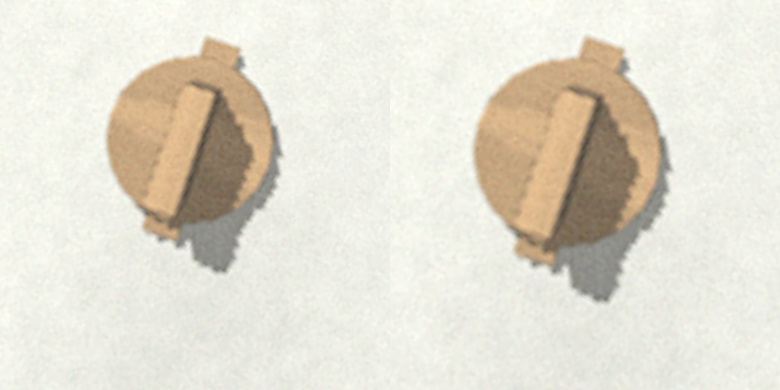

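The wooden lid is confirmed, with bar and ears visible. The bar top measures 43.9 mm (44 expected) and the ears 75 mm (76 expected). Two separate planes give the centre as (0.4755, 0.312), and the bar is at 72.3°. Next: align, go down and grip.

Request:
{"method": "servo_tool", "body": {"deltas": [{"dx": -3, "dy": 11, "dz": -20, "rx": 0, "ry": 0, "rz": 0.096, "fingers": -1}, {"dx": 0, "dy": 11, "dz": -30, "rx": 0, "ry": 0, "rz": 0.096, "fingers": -1}, {"dx": 0, "dy": 0, "dz": -40, "rx": 0, "ry": 0, "rz": 0, "fingers": -1}, {"dx": 0, "dy": 0, "dz": -40, "rx": 0, "ry": 0, "rz": 0, "fingers": -1}, {"dx": 0, "dy": 0, "dz": -30, "rx": 0, "ry": 0, "rz": 0, "fingers": -1}, {"dx": 0, "dy": 0, "dz": -16, "rx": 0, "ry": 0, "rz": 0, "fingers": -1}, {"dx": 0, "dy": 0, "dz": 0, "rx": 0, "ry": 0, "rz": 0, "fingers": -1}, {"dx": 0, "dy": 0, "dz": 0, "rx": 0, "ry": 0, "rz": 0, "fingers": -1}]}}

```text
clock: 4.4
tcp_pos: [0.4768, 0.3137, 0.0895]
orientation: [0.0, 0.807, 0.59, 0.001]
wrist_force: [-0.1, 0.3, 0.3]
finger_gap: 0.0853
```

```bash
python3 - <<'E'
from h import *
s=env.get_state(); print(s['clock'],s['tcp_pos'],s['orientation'],s['joint_pos'])
q=s['orientation']; y=R.from_quat([q[1],q[2],q[3],q[0]]).as_matrix()[:,1]; print('tool y deg',np.degrees(np.arctan2(y[1],y[0])))
E
```

```text
4.4 [0.47679327 0.31366622 0.08950686] [2.34941815e-04 8.07402427e-01 5.90000201e-01 1.01424351e-03] [ 4.41279395e-01  4.56580540e-01 -3.00942300e-01  8.11192779e-01
 -7.87874207e-05  2.32075299e+00]
tool y deg -17.68597110786119
```

Request:
{"method": "servo_tool", "body": {"deltas": [{"dx": -1, "dy": -1, "dz": -1, "rx": 0, "ry": 0, "rz": 0, "fingers": 1}, {"dx": 0, "dy": 0, "dz": 0, "rx": 0, "ry": 0, "rz": 0, "fingers": 1}, {"dx": 0, "dy": 0, "dz": 0, "rx": 0, "ry": 0, "rz": 0, "fingers": 1}, {"dx": 0, "dy": 0, "dz": 0, "rx": 0, "ry": 0, "rz": 0, "fingers": 1}, {"dx": 0, "dy": 0, "dz": 0, "rx": 0, "ry": 0, "rz": 0, "fingers": 1}, {"dx": 0, "dy": 0, "dz": 0, "rx": 0, "ry": 0, "rz": 0, "fingers": 1}, {"dx": 0, "dy": 0, "dz": 0, "rx": 0, "ry": 0, "rz": 0, "fingers": 1}, {"dx": 0, "dy": 0, "dz": 0, "rx": 0, "ry": 0, "rz": 0, "fingers": 1}], "newtons": 40}}

```text
clock: 5.2
tcp_pos: [0.4746, 0.3133, 0.0873]
orientation: [0.0, 0.807, 0.591, 0.0]
wrist_force: [-0.5, -0.1, 5.0]
finger_gap: 0.0112
```

Request:
{"method": "servo_tool", "body": {"deltas": [{"dx": 0, "dy": 0, "dz": 20, "rx": 0, "ry": 0, "rz": 0, "fingers": 1}, {"dx": 0, "dy": 0, "dz": 40, "rx": 0, "ry": 0, "rz": 0, "fingers": 1}, {"dx": 0, "dy": 0, "dz": 40, "rx": 0, "ry": 0, "rz": 0, "fingers": 1}, {"dx": 0, "dy": 0, "dz": 40, "rx": 0, "ry": 0, "rz": 0, "fingers": 1}, {"dx": 0, "dy": 0, "dz": 0, "rx": 0, "ry": 0, "rz": 0, "fingers": 1}]}}

```text
clock: 5.7
tcp_pos: [0.4768, 0.3143, 0.2325]
orientation: [0.001, 0.807, 0.591, 0.005]
wrist_force: [0.2, -0.6, -1.8]
finger_gap: 0.0114
```

Gripped: the gap is 11.3 mm on the 12 mm bar, and the lid is lifted. Now over the jar, turning -15° so the ears match the gaps.

Request:
{"method": "servo_tool", "body": {"deltas": [{"dx": 4, "dy": -40, "dz": 0, "rx": 0, "ry": 0, "rz": -0.033, "fingers": 1}, {"dx": 4, "dy": -40, "dz": 0, "rx": 0, "ry": 0, "rz": -0.033, "fingers": 1}, {"dx": 4, "dy": -40, "dz": 0, "rx": 0, "ry": 0, "rz": -0.033, "fingers": 1}, {"dx": 4, "dy": -40, "dz": 0, "rx": 0, "ry": 0, "rz": -0.033, "fingers": 1}, {"dx": 4, "dy": -40, "dz": 0, "rx": 0, "ry": 0, "rz": -0.033, "fingers": 1}, {"dx": 4, "dy": -40, "dz": 0, "rx": 0, "ry": 0, "rz": -0.033, "fingers": 1}, {"dx": 4, "dy": -40, "dz": 0, "rx": 0, "ry": 0, "rz": -0.033, "fingers": 1}, {"dx": 4, "dy": -40, "dz": 0, "rx": 0, "ry": 0, "rz": -0.033, "fingers": 1}]}}

```text
clock: 6.5
tcp_pos: [0.5056, -0.0084, 0.2256]
orientation: [-0.001, 0.878, 0.479, -0.001]
wrist_force: [0.6, -0.3, -0.9]
finger_gap: 0.0112
```

Request:
{"method": "servo_tool", "body": {"deltas": [{"dx": 4, "dy": -40, "dz": 0, "rx": 0, "ry": 0, "rz": 0, "fingers": 1}, {"dx": 2, "dy": -30, "dz": 0, "rx": 0, "ry": 0, "rz": 0, "fingers": 1}, {"dx": 0, "dy": -11, "dz": -30, "rx": 0, "ry": 0, "rz": 0, "fingers": 1}, {"dx": 0, "dy": 0, "dz": -15, "rx": 0, "ry": 0, "rz": 0, "fingers": 1}, {"dx": 0, "dy": 0, "dz": 0, "rx": 0, "ry": 0, "rz": 0, "fingers": 1}, {"dx": 0, "dy": 0, "dz": 0, "rx": 0, "ry": 0, "rz": 0, "fingers": 1}]}}

```text
clock: 7.1
tcp_pos: [0.5117, -0.0877, 0.1811]
orientation: [-0.001, 0.878, 0.479, -0.001]
wrist_force: [0.7, 0.6, 0.3]
finger_gap: 0.0112
```

```bash
cat > look.py <<'E'
from h import *
import sys
s=env.get_state(); q=s['orientation']; M=R.from_quat([q[1],q[2],q[3],q[0]]).as_matrix(); y=M[:,1]
print(s['clock'],np.round(s['tcp_pos'],4),'tool y',np.degrees(np.arctan2(y[1],y[0])),'z',M[:,2].round(4),np.round(s['wrist_force'],1),np.round(s['ft_torque'],2),'q6',s['joint_pos'][5])
c,T=cam('wrist')
zb=s['tcp_pos'][2]-.0873
g=np.arange(-55,55,.25)/1000; X,Y=np.meshgrid(.515+g,-.087-g)
out=[]
for z in (zb+.004,.071):
    p=proj(c,T,np.c_[X.ravel(),Y.ravel(),np.full(X.size,z)]).astype(np.float32).reshape(*X.shape,2)
    out.append(cv2.convertScaleAbs(cv2.remap(c['img'],p[...,0],p[...,1],1),alpha=1.8))
v=np.hstack(out); save(sys.argv[1],cv2.resize(v,(800,400))); print(X[0,0],Y[0,0],v.shape)
E
python3 look.py e.png
```

```text
7.1 [ 0.5117 -0.0877  0.1811] tool y -32.7158311547063 z [-2.1e-03  7.0e-04 -1.0e+00] [0.7 0.6 0.3] [-0.01 -0.01  0.03] q6 1.8174157566026055
0.46 -0.031999999999999994 (440, 880, 3)
```

View pics/e.png

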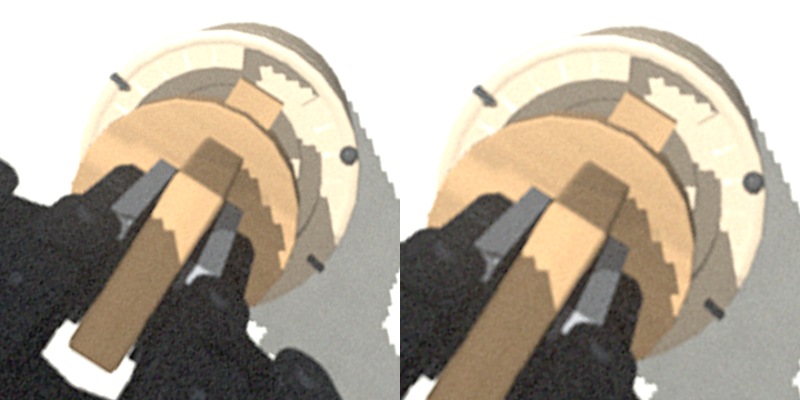

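The ear tip at (262,88) puts the lid centre at (0.5117, -0.088). Beads and lock bars both put the jar at (0.5148, -0.0873). Correcting by +3 and +1 mm, then lowering.

Request:
{"method": "servo_tool", "body": {"deltas": [{"dx": 3, "dy": 1, "dz": -10, "rx": 0, "ry": 0, "rz": 0, "fingers": 1}, {"dx": 0, "dy": 0, "dz": -8, "rx": 0, "ry": 0, "rz": 0, "fingers": 1}, {"dx": 0, "dy": 0, "dz": 0, "rx": 0, "ry": 0, "rz": 0, "fingers": 1}, {"dx": 0, "dy": 0, "dz": -3, "rx": 0, "ry": 0, "rz": 0, "fingers": 1}, {"dx": 0, "dy": 0, "dz": -3, "rx": 0, "ry": 0, "rz": 0, "fingers": 1}, {"dx": 0, "dy": 0, "dz": 0, "rx": 0, "ry": 0, "rz": 0, "fingers": 1}]}}

```text
clock: 7.75
tcp_pos: [0.5152, -0.0868, 0.1576]
orientation: [-0.0, 0.878, 0.479, -0.0]
wrist_force: [-0.2, 0.9, -1.0]
finger_gap: 0.0115
```

Request:
{"method": "servo_tool", "body": {"deltas": [{"dx": 0, "dy": 0, "dz": -2, "rx": 0, "ry": 0, "rz": 0, "fingers": 1}, {"dx": 0, "dy": 0, "dz": -2, "rx": 0, "ry": 0, "rz": 0, "fingers": 1}, {"dx": 0, "dy": 0, "dz": 0, "rx": 0, "ry": 0, "rz": 0, "fingers": 1}]}}

```text
clock: 8.05
tcp_pos: [0.5152, -0.0869, 0.1537]
orientation: [-0.0, 0.878, 0.479, -0.0]
wrist_force: [0.1, 0.2, -1.4]
finger_gap: 0.0112
```

Request:
{"method": "servo_tool", "body": {"deltas": [{"dx": 0, "dy": 0, "dz": -2, "rx": 0, "ry": 0, "rz": 0, "fingers": 1}, {"dx": 0, "dy": 0, "dz": -2, "rx": 0, "ry": 0, "rz": 0, "fingers": 1}, {"dx": 0, "dy": 0, "dz": 0, "rx": 0, "ry": 0, "rz": 0, "fingers": 1}, {"dx": 0, "dy": 0, "dz": 0, "rx": 0, "ry": 0, "rz": 0, "fingers": 1}]}}

```text
clock: 8.45
tcp_pos: [0.5153, -0.0869, 0.1498]
orientation: [-0.0, 0.878, 0.479, -0.0]
wrist_force: [-0.5, -0.4, -0.4]
finger_gap: 0.0116
```

Request:
{"method": "servo_tool", "body": {"deltas": [{"dx": 0, "dy": 0, "dz": -1, "rx": 0, "ry": 0, "rz": 0, "fingers": 1}, {"dx": 0, "dy": 0, "dz": -1, "rx": 0, "ry": 0, "rz": 0, "fingers": 1}, {"dx": 0, "dy": 0, "dz": 0, "rx": 0, "ry": 0, "rz": 0, "fingers": 1}, {"dx": 0, "dy": 0, "dz": 0, "rx": 0, "ry": 0, "rz": 0, "fingers": 1}]}}

```text
clock: 8.85
tcp_pos: [0.5153, -0.0869, 0.1479]
orientation: [0.0, 0.878, 0.479, -0.0]
wrist_force: [0.5, 0.0, -1.1]
finger_gap: 0.0113
```

```bash
python3 look.py f.png
```

```text
8.85 [ 0.5153 -0.0869  0.1479] tool y -32.71430807111788 z [-0. -0. -1.] [ 0.5  0.  -1.1] [-0.03 -0.03 -0.  ] q6 1.8210509448329943
0.46 -0.031999999999999994 (440, 880, 3)
```

View pics/f.png

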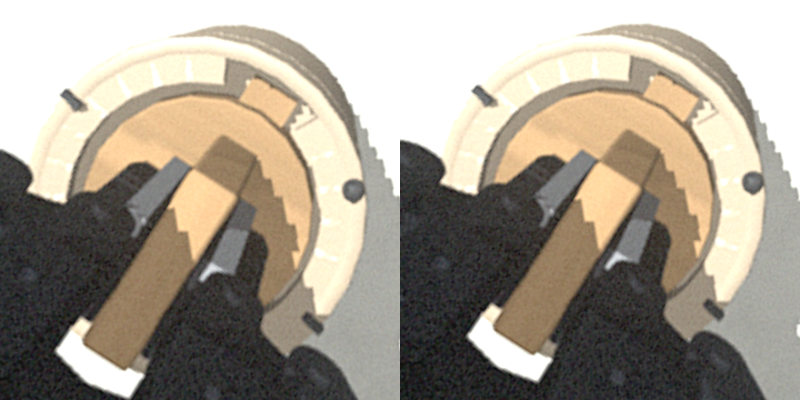

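The ear sits in its gap at (272,90), with the underside at about 60.6 mm and no contact force. Turning clockwise, first half.

Request:
{"method": "servo_tool", "body": {"deltas": [{"dx": 0, "dy": 0, "dz": 0, "rx": 0, "ry": 0, "rz": -0.05, "fingers": 1}, {"dx": 0, "dy": 0, "dz": 0, "rx": 0, "ry": 0, "rz": -0.06, "fingers": 1}, {"dx": 0, "dy": 0, "dz": 0, "rx": 0, "ry": 0, "rz": -0.06, "fingers": 1}, {"dx": 0, "dy": 0, "dz": 0, "rx": 0, "ry": 0, "rz": -0.06, "fingers": 1}, {"dx": 0, "dy": 0, "dz": 0, "rx": 0, "ry": 0, "rz": -0.06, "fingers": 1}, {"dx": 0, "dy": 0, "dz": 0, "rx": 0, "ry": 0, "rz": -0.06, "fingers": 1}, {"dx": 0, "dy": 0, "dz": 0, "rx": 0, "ry": 0, "rz": -0.05, "fingers": 1}]}}

```text
clock: 9.6
tcp_pos: [0.5154, -0.0869, 0.148]
orientation: [0.0, 0.956, 0.294, 0.0]
wrist_force: [0.4, 0.8, -1.6]
finger_gap: 0.0113
```

Turning freely with almost no force. Now the remaining 0.474 rad.

Request:
{"method": "servo_tool", "body": {"deltas": [{"dx": 0, "dy": 0, "dz": 0, "rx": 0, "ry": 0, "rz": -0.06, "fingers": 1}, {"dx": 0, "dy": 0, "dz": 0, "rx": 0, "ry": 0, "rz": -0.07, "fingers": 1}, {"dx": 0, "dy": 0, "dz": 0, "rx": 0, "ry": 0, "rz": -0.07, "fingers": 1}, {"dx": 0, "dy": 0, "dz": 0, "rx": 0, "ry": 0, "rz": -0.07, "fingers": 1}, {"dx": 0, "dy": 0, "dz": 0, "rx": 0, "ry": 0, "rz": -0.07, "fingers": 1}, {"dx": 0, "dy": 0, "dz": 0, "rx": 0, "ry": 0, "rz": -0.07, "fingers": 1}, {"dx": 0, "dy": 0, "dz": 0, "rx": 0, "ry": 0, "rz": -0.06, "fingers": 1}, {"dx": 0, "dy": 0, "dz": 0, "rx": 0, "ry": 0, "rz": 0, "fingers": 1}]}}

```text
clock: 10.4
tcp_pos: [0.5154, -0.0869, 0.1479]
orientation: [0.0, 0.998, 0.065, 0.0]
wrist_force: [-0.5, 0.3, -1.0]
finger_gap: 0.0112
```

Request:
{"method": "servo_tool", "body": {"deltas": [{"dx": 0, "dy": 0, "dz": 0, "rx": 0, "ry": 0, "rz": 0, "fingers": 1}, {"dx": 0, "dy": 0, "dz": 0, "rx": 0, "ry": 0, "rz": 0, "fingers": 1}, {"dx": 0, "dy": 0, "dz": 0, "rx": 0, "ry": 0, "rz": 0, "fingers": 1}]}}

```text
clock: 10.7
tcp_pos: [0.5154, -0.0869, 0.1479]
orientation: [0.0, 0.998, 0.065, 0.0]
wrist_force: [0.3, -0.8, -1.1]
finger_gap: 0.0112
```

```bash
python3 look.py g.png; python3 -c "
from h import *
c,T=cam('side');p=proj(c,T,[[.515,-.087,.08]])[0].astype(int);save('g2.png',cv2.convertScaleAbs(cv2.resize(c['img'][p[1]-60:p[1]+60,p[0]-80:p[0]+80],(800,600),interpolation=2),alpha=1.5))"
```

```text
10.7 [ 0.5154 -0.0869  0.1479] tool y -82.53131941818556 z [ 1.e-04 -1.e-04 -1.e+00] [ 0.3 -0.8 -1.1] [ 0.05 -0.04 -0.06] q6 2.6905036171951497
0.46 -0.031999999999999994 (440, 880, 3)
```

View pics/g.png

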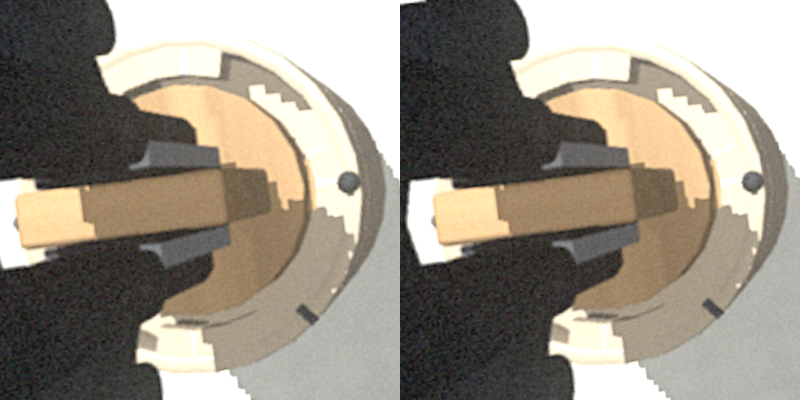

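View pics/g2.png

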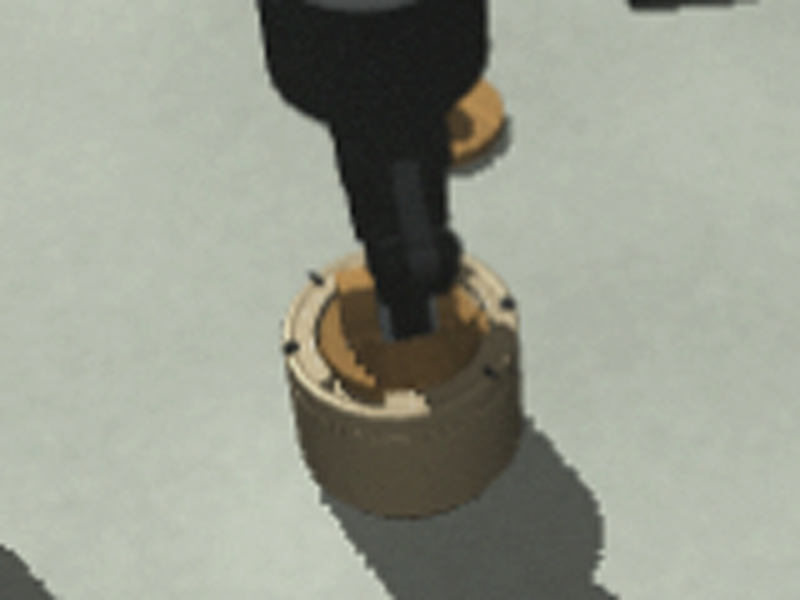

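The bar edge in the wrist view runs from (18,194) to (222,166), about 7.8°, against a bead line of 7.2°. The gap at (250,80) is empty, so the ears are under the rim. The side view shows the lid level inside the rim. Handing in.

```bash
python3 -c "
from h import *
job.hand_in(); s=env.get_state(); print(s['clock'],s['tcp_pos'],s['finger_gap'])"
```

```text
the job is handed in; nothing more can be done
the job is handed in; nothing more can be done
```

The eared wooden lid is in the jar with its ears under the rim, turned 50° clockwise to the halfway beads. I handed the job in with the gripper still holding the bar. No verdict came back.

- **Alignment:** the tool is at 7.5° and the bar measures about 7.8° in the last wrist picture. The bead line is at 7.2°, so both are well inside the 9° limit.
- **Seating:** the lid's underside is about 0.6 mm above the ledge, judged from the tool height. The tool is within about 1 mm of the jar's axis and upright. The ear gap that shows in the last picture is empty.
- **Lock catch:** turning met no noticeable force, and the lid stopped about 15° short of where the ears meet the catch balls. I could not read the catch positions directly.
- **Grip:** it was set to 40 N, with the fingers 11.2 mm apart on the 12 mm bar.
- **Other things:** the arm went nowhere near the comb or organiser and passed well above the plain lid, and I felt no contact with anything. I did not measure the bystanders' positions again at the end.

My first two move calls were refused because of missing keys, so nothing moved. No check failed, and the run took about 11 s of the 43 s allowed.

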